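Pack the complete altar set into the wooden box

TASK

Pack the complete altar pieces into the open wooden box, each standing upright in its own holder on the box floor: the jar that has its lid in the large ring, the bell that has its handle in the small ring, and the canister that has its screw lid in the square frame. Set them down gently, without dropping them, and leave the three incomplete look-alikes (open jar, bell without handle, open canister) standing where they are.

Things in the scene. Friction and masses are not known exactly. Their poses are not given: they have to be found in the camera images.
- wooden_box: Fixed open wooden box on the work surface, 128 (its x) by 340 (its y) mm outside, walls 8 thick and 40 high, floor 8 thick; its lid, folded back on the +x side, slopes from the rim down to the surface over a further 137 mm, nowhere above 45 mm. Origin: centre of its underside. Its y is within 0.12 rad of world y. The three holders sit in a row along its y, about 105 mm apart, in any order.
- large_ring: Place for the jar: round light-wood ring fixed on the box floor, 76 mm inner and 92 mm outer diameter, 8 mm high, open in the middle so that the piece stands on the box floor inside it. Origin at the ring's centre, at the level of the box floor (8 mm above the work surface); axes along the box's.
- small_ring: Like the large ring, but 62 mm inner and 76 mm outer diameter, 8 mm high. The place for the bell. Origin at its centre at the level of the box floor.
- square_frame: Place for the canister: like the rings, but a square frame, 72 mm inside, 86 mm outside, 8 mm high. Origin at its centre at the level of the box floor; its sides are parallel to the box's. The canister has room to spare when turned square to the frame; set diagonally it barely fits.
- lidded_jar: White porcelain jar with blue bands and its lid on (one rigid body, 0.25 kg): foot 52 mm across, belly 68 at 34 mm height, upright round lid of 48 mm diameter from 55 to 83 mm height (grip it there), button on top to 92. Origin: centre of its underside; starts upright on the work surface. All small things, also a teacup and a candle under 50 mm high, start at least 95 mm apart (centres).
- handled_bell: Stainless hand bell standing mouth down, about 0.16 kg: mouth 46 mm across, bell body narrowing to 24 mm at 36 mm height, then an upright round wooden handle of 14 mm diameter from 40 to 76 mm height (grip it there) with an 18 mm ball end, top at 93 mm. Origin at the centre of its underside, z up its axis. Starts standing upright on the work surface, at any yaw.
- lidded_canister: Clear plastic canister, about 0.14 kg, square, 50 by 50 mm and 62 mm high, with a few dark beads inside, and a round grey screw lid of 45 mm diameter from 62 to 86 mm height (grip it there; lid and canister are one rigid body). Origin at the centre of its underside, z up its axis. Starts standing upright on the work surface, at any yaw. x and y axes square to its sides.
- open_jar: Look-alike to be left: the same jar, 60 mm high, with no lid, its round mouth open. Origin at the centre of its underside, z up its axis. Starts standing upright on the work surface, at any yaw.
- bare_bell: Look-alike to be left: the same bell body, 40 mm high, with no handle. Origin at the centre of its underside, z up its axis. Starts standing upright on the work surface, at any yaw.
- open_canister: Look-alike to be left: the same square canister, 65 mm high, empty and with no lid. Origin at the centre of its underside, z up its axis. Starts standing upright on the work surface, at any yaw.

How it is judged:
By the outcome, as a careful person would: the job done as asked, in the order asked, and still so for the second after the job is handed in, with the robot touching nothing.
It also fails if it takes over 80 s, if anything falls off the work surface, if the arm or the gripper's body presses on something with over 40 N, if the wrist force passes 120 N, or if a joint passes its speed limit or range.

ROBOT

A 6-joint arm with a two-finger parallel gripper is mounted at the origin on the work surface. World frame = base frame: x ahead of the robot, y to its left, z up, the work surface at z = 0. Lengths are in m, angles in rad, forces in N, time in s.
With the tool pointing down it reaches from about 0.35 to 0.775 m from the base axis. Payload 5.5 kg.
Tool frame: the origin (TCP) lies between the finger pads; the fingertips stand 19 mm ahead of it and the grasp point (between the pads) is the TCP (env.tcp_to_tips is the distance from the TCP to the fingertips, in m); z points along the fingers, y is the direction in which the jaws open and shut (so a half turn about z gives the same grasp; the last joint's range is limited). The gripper opens to 85 mm and grips with 20 to 120 N. Pads are 22 mm wide; open, the fingers measure 114 mm over their backs; the gripper's body (76 mm by 85 mm) begins 54 mm behind the grasp point. The pads swing forward as they close: fully open they stand 13 mm farther back than shut.
Start: joints at [1.163, 0.313, 0.046, 1.304, 0, 1.431], TCP at [0.152, 0.555, 0.222] pointing down, gripper open.
Joint ranges: [-2.76, 2.76], [-0.86, 1.69], [-1.03, 1.26], [-2.2, 2.34], [-1.47, 1.5], [-3.14, 3.14]. Speed limits (rad/s): [2.57, 2.57, 3.14, 3.14, 3.14, 3.14].

INTERFACE

Orientations are given as a unit quaternion [w, x, y, z].
In Python, from workcell import env, eyes, job gives the robot as it stands. The module is installed in compiled form; this text tells all that it offers.
- The arm moves only by the tool move_arm, never from a script. Its argument "commands" is a list of rows, each a list of 3 entries, a list of its own where there are three numbers: the shift along the world's x, y, z as a fraction of full scale, then the turn, a rotation vector about the world's x, y, z as a fraction of full scale, then the gripper command: -1 is shut, 1 is fully open, values between are in proportion. In form: [[[x, y, z], [wx, wy, wz], gripper], ...]. A call has 1 to 5 rows; each row shifts and turns the commanded pose from where the row before left it; what a row does not reach is not made up. Full scale, the value 1, is 0.04 m for a shift and 8 degrees for a turn. A row lasts 1/10 s, in which the tool goes at most 50 mm and 8.59 degrees, less where a joint would pass 70% of its speed; a pose out of reach is approached as far as the arm can. A call with a number of a shift or a turn outside -1 to 1 is refused whole. A call with a gripper value outside its range is refused whole. The fingers move at their own pace and stop on an object; "newtons" is the grip in N (left out, the last holds). Time passes only in rows, so rows that do not move let the fingers close. It gives the time, the measured TCP pose, the force and the opening at its end, in the units of the state.
- env.get_state(): the state, without advancing time (a new reading comes with each control period).
- eyes.read_camera(name): name is "scene" or "top" or "wrist"; returns a dict with "frame" (384x512x3 uint8, red, green, blue), "mtx" (3x3 intrinsics, pixels), "k1" (the pictures are not rectified: a ray, as slopes to the right and down, at radius r is drawn at 1 + k1 r^2 times it, then the intrinsics apply), "camera_from_world" (4x4, takes a point from world to camera coordinates); the wrist camera has in their place "mount" (4x4, takes a point from camera to tool coordinates, whose origin is the TCP and whose axes are the flange's). Camera axes: x right, y down, z forward; pixel columns grow to the right and rows downward; lengths in m; the calibration is good to about 2 mm. A picture is of the moment at which its call begins: read the wrist's pose just before it. There is no depth.
- job.hand_in(): hands the job in, once; it reports no verdict.
The state is a dict: "clock": time; "joint_pos": joint angles; "qvel": joint speeds; "tau": joint torques, N m; "tcp_pos": TCP position; "orientation": TCP orientation; "wrist_force": force on the tool from outside, world axes, zero at the start; "ft_torque": the same for the moment, N m; "finger_gap": finger opening in m.
Only numpy, scipy, OpenCV 4.12 (cv2) and the standard library are available. Lean on these libraries where they do the work, as an engineer would, in place of code of your own. Each camera call takes 0.05 s, during which the arm holds its last target.

## Working session

There is one attempt and no reset: what is moved stays moved. The work goes in short steps, Python scripts to look and compute and a tool call to move; the robot and the scene stay as the last step left them, time stands still between calls to the robot, and variables do not carry over. Pictures are saved under pics/ and viewed, and the job is handed in when it is done.

Besides the shell and the picture viewer there is one more tool, called after "Request:" by a JSON object that holds its "api" and its "payload", one argument or row to a line. move_arm: Moves the arm, as the interface text tells. Its arguments: {"type":"object","properties":{"commands":{"type":"array","items":{"type":"array"}},"newtons":{"type":"number"}},"required":["commands"]}

```bash
mkdir -p pics; cat > h.py <<'E'
import numpy as np,cv2,pickle
from workcell import env,eyes,job
def grab(n,tag):
    s=env.get_state(); c=eyes.read_camera(n); c['state']={k:s[k] for k in('tcp_pos','orientation')}
    pickle.dump(c,open(f'{tag}.pkl','wb')); cv2.imwrite(f'pics/{tag}.png',cv2.cvtColor(c['frame'],cv2.COLOR_RGB2BGR)); return c
def load(tag): return pickle.load(open(f'{tag}.pkl','rb'))
def pose(c):
    if 'camera_from_world' in c: return np.linalg.inv(np.array(c['camera_from_world']))
    from scipy.spatial.transform import Rotation as R
    w,x,y,z=c['state']['orientation']; T=np.eye(4);T[:3,:3]=R.from_quat([x,y,z,w]).as_matrix();T[:3,3]=c['state']['tcp_pos']
    return T@np.array(c['mount'])
def ray(c,u,v):
    K=np.array(c['mtx']);k=float(c['k1'])
    p=cv2.undistortPoints(np.array([[[u,v]]],float),K,np.array([k,0,0,0.]))[0,0]
    T=pose(c); return T[:3,3],T[:3,:3]@np.array([p[0],p[1],1])
def onz(c,u,v,z):
    o,d=ray(c,u,v); return (o+d*(z-o[2])/d[2])[:2]
def proj(c,P):
    T=np.linalg.inv(pose(c));p=T[:3,:3]@np.array(P)+T[:3,3];x=p[:2]/p[2];x=x*(1+float(c['k1'])*(x@x))
    K=np.array(c['mtx']);return np.array([K[0,0]*x[0]+K[0,2],K[1,1]*x[1]+K[1,2]])
E
python3 - <<'E'
from h import *
for n in('scene','top','wrist'):
    c=grab(n,n+'0'); print(n,np.round(pose(c),3).tolist(),c['k1'],np.array(c['mtx'])[0])
print(env.get_state())
E
```

```text
scene [[-0.473, 0.661, -0.583, 0.987], [0.881, 0.344, -0.324, 0.246], [-0.013, -0.667, -0.745, 0.64], [0.0, 0.0, 0.0, 1.0]] -0.12206944482406144 [380.92812472   0.         256.84996567]
top [[-0.098, -0.968, 0.229, 0.315], [-0.995, 0.095, -0.022, 0.015], [-0.0, -0.231, -0.973, 0.975], [0.0, 0.0, 0.0, 1.0]] -0.020226198090903067 [392.39841894   0.         254.37298559]
wrist [[0.265, 0.922, 0.281, 0.08], [0.964, -0.253, -0.079, 0.573], [-0.002, 0.292, -0.956, 0.373], [0.0, 0.0, 0.0, 1.0]] 0.0075027653040010325 [281.23665038   0.         262.09349091]
{'clock': 0.15, 'joint_pos': array([ 1.16339825e+00,  3.13849571e-01,  4.52768210e-02,  1.30358578e+00,
       -9.38012888e-06,  1.43120563e+00]), 'qvel': array([-0.00044993, -0.00210532,  0.004486  ,  0.00041741, -0.00040773,
        0.00181655]), 'tau': array([ 1.65895992e-03, -4.81065631e+01,  2.98815107e+01,  1.39320860e-02,
       -9.67516985e-05,  2.97185670e-05]), 'tcp_pos': array([0.1520133 , 0.55415654, 0.22081646]), 'orientation': array([-1.79448536e-04,  1.33503862e-01,  9.91048059e-01, -6.57055211e-04]), 'wrist_force': array([-0.87207249,  0.10749513, -0.060224  ]), 'ft_torque': array([-0.04553345, -0.00796753,  0.00567453]), 'finger_gap': 0.08525896173010152}
```

View pics/scene0.png

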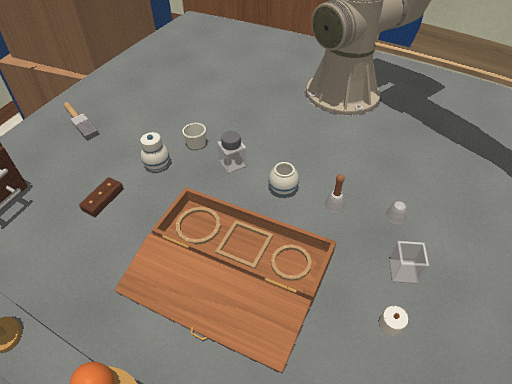

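View pics/top0.png

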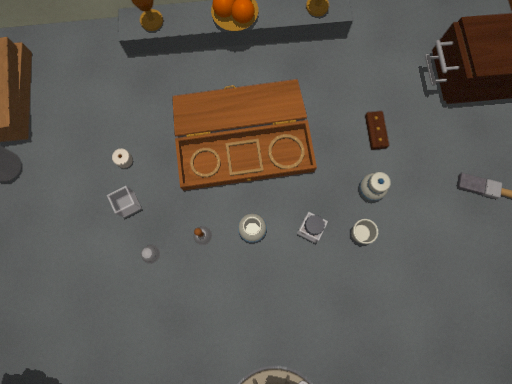

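View pics/wrist0.png

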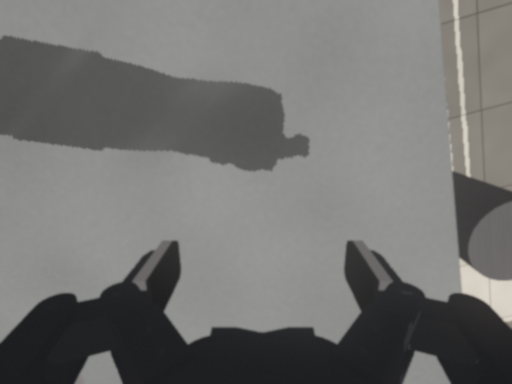

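The top view shows the bell at (201,234), the canister at (313,226) and the jar at (376,185). The holders are the small ring at (206,162), the frame at (244,156) and the large ring at (286,152).

```bash
python3 - <<'E'
from h import *
t=cv2.imread('pics/top0.png');s=cv2.imread('pics/scene0.png')
a=cv2.resize(t[75:260,165:405],None,fx=3.3,fy=3.2,interpolation=cv2.INTER_CUBIC);cv2.imwrite('pics/topz.png',a)
a=cv2.resize(s[120:310,130:350],None,fx=3.1,fy=3.1,interpolation=cv2.INTER_CUBIC);cv2.imwrite('pics/scz.png',a)
E
```

```text
(no output)
```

View pics/topz.png

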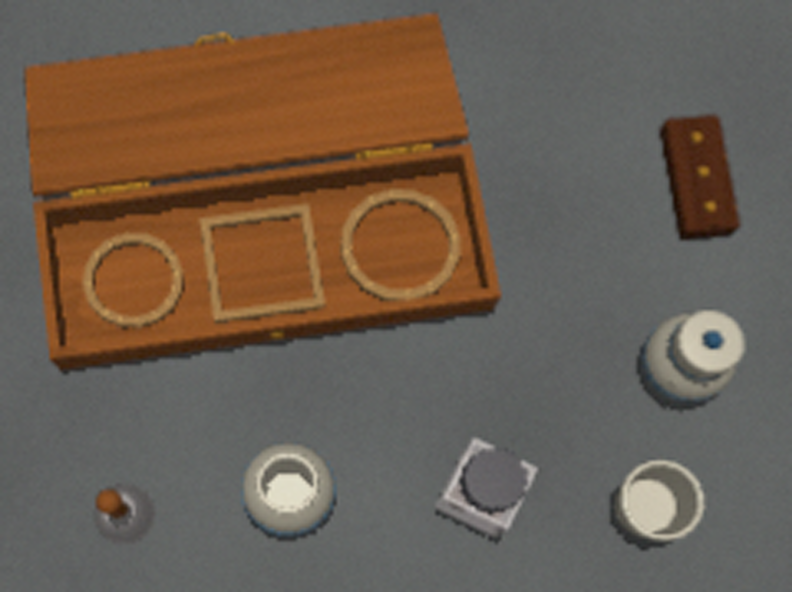

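View pics/scz.png

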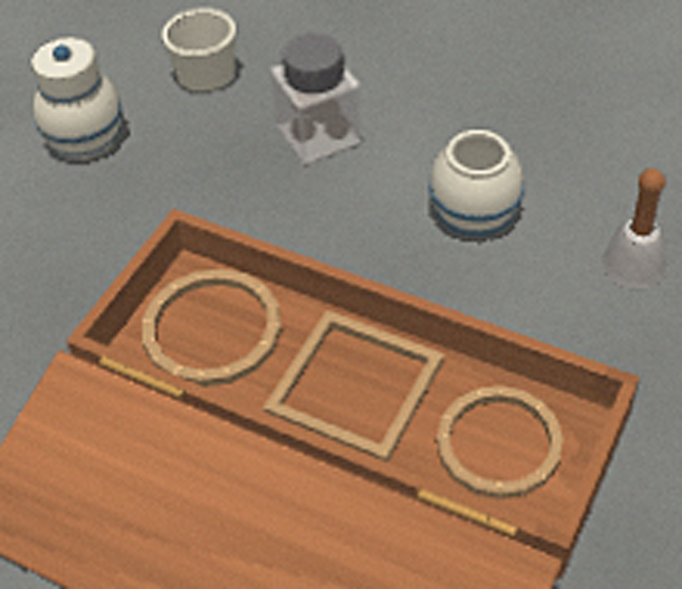

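The zooms confirm which pieces are complete, and all three have clear outlines. Next I'll mask them and cast rays.

```bash
python3 - <<'E'
from h import *
out={}
for n,boxes in(('top',dict(small=(185,143,227,180),large=(266,132,308,172),frame=(224,136,266,176),knob=(368,170,392,190),lid=(300,214,326,238),ball=(190,225,215,245),lidj=(366,168,395,200))),
               ('scene',dict(small=(268,240,318,284),large=(172,204,224,246),frame=(212,218,278,270),knob=(140,130,160,144),lid=(216,128,246,150),ball=(330,172,346,185),lidj=(138,130,165,155)))):
    c=load(n+'0');f=c['frame'];hsv=cv2.cvtColor(f,cv2.COLOR_RGB2HSV);H,S,V=[hsv[...,i].astype(int) for i in range(3)]
    r,g,b=[f[...,i].astype(int) for i in range(3)]
    M=dict(small=(g>112)&(S<165)&(H<25),knob=(b>r+25),lid=(V<100)&(S<60),ball=(r>b+45)&(S>120),lidj=(V>190))
    M['large']=M['frame']=M['small']
    for k,(x0,y0,x1,y1) in boxes.items():
        m=np.zeros(f.shape[:2],np.uint8);m[y0:y1,x0:x1]=M[k][y0:y1,x0:x1]*255
        cs,_=cv2.findContours(m,cv2.RETR_EXTERNAL,cv2.CHAIN_APPROX_NONE)
        if not cs: print(n,k,'none');continue
        q=max(cs,key=cv2.contourArea).reshape(-1,2).astype(float)
        z=dict(small=.016,large=.016,frame=.016,knob=.092,lid=.086,ball=.084,lidj=.083)[k]
        w=np.array([onz(c,u,v,z) for u,v in q])
        if len(w)<6: print(n,k,q.mean(0),w.mean(0));continue
        cc,rad=cv2.minEnclosingCircle(w.astype(np.float32)); el=cv2.fitEllipse((w*1000).astype(np.float32));rc=cv2.minAreaRect((w*1000).astype(np.float32))
        print(n,k,len(q),q.mean(0).round(1),'circ',np.round(cc,4),round(rad*1e3,1),'ell',np.round(el[0],1),np.round(el[1],1),'rect',np.round(rc[0],1),np.round(rc[1],1),round(rc[2],1))
    v=f.copy()
    mm=np.zeros(f.shape[:2],bool)
    for k,(x0,y0,x1,y1) in boxes.items(): mm[y0:y1,x0:x1]|=M[k][y0:y1,x0:x1]
    v[mm]=[255,0,255]; v=cv2.cvtColor(v,cv2.COLOR_RGB2BGR)
    v=v[120:260,170:405] if n=='top' else v[120:290,130:350]
    cv2.imwrite(f'pics/m_{n}.png',cv2.resize(v,None,fx=3,fy=3,interpolation=cv2.INTER_NEAREST))
E
python3 -c "
import cv2,numpy as np
a=cv2.imread('pics/m_top.png');b=cv2.imread('pics/m_scene.png')
a=cv2.resize(a,None,fx=.7,fy=.7);b=cv2.resize(b,None,fx=.58,fy=.58)
w=max(a.shape[1],b.shape[1]);p=lambda i:cv2.copyMakeBorder(i,0,0,0,w-i.shape[1],0);cv2.imwrite('pics/mm.png',np.vstack([p(a),p(b)]))"
```

```text
top small 81 [205.  161.5] circ [0.6152 0.1124] 37.9 ell [614.6 112.4] [72.5 73.3] rect [615. 113.] [74.1 71.8] 84.4
top large 97 [285.9 150.8] circ [ 0.6232 -0.0969] 45.8 ell [623.1 -97. ] [88.1 88.8] rect [622.7 -97. ] [87.7 86.2] 84.4
top frame 124 [243.7 156.4] circ [0.6188 0.0127] 58.1 ell [619.   12.1] [96.7 97.6] rect [619.   11.9] [84.7 84.6] 2.8
top knob 13 [380.7 180.8] circ [ 0.5039 -0.2994] 5.6 ell [ 504.2 -298.8] [ 9.5 10.7] rect [ 503.9 -299.3] [9.5 9.6] 84.4
top lid 69 [319.9 221.8] circ [ 0.4219 -0.1467] 23.3 ell [ 425.  -147.6] [27.6 41.1] rect [ 422.3 -143.7] [27.4 41.2] 82.1
top ball 21 [198.  231.5] circ [0.4291 0.1315] 10.1 ell [429.9 132.6] [14.1 18.5] rect [429.6 133.3] [17.6 15.7] 14.4
top lidj 48 [380.  181.4] circ [ 0.505  -0.2996] 20.8 ell [ 505.5 -299.9] [38.9 39.4] rect [ 505.9 -300.2] [37.7 39.3] 80.4
scene small 246 [291.8 262.7] circ [0.613  0.1153] 63.2 ell [615.8 111.2] [ 72.6 101.7] rect [614.6 114.1] [ 77.4 107.9] 11.5
scene large 169 [194.3 226.9] circ [ 0.6328 -0.094 ] 58.0 ell [626.9 -99.7] [ 91.  107.5] rect [ 631.7 -101. ] [ 95.4 109.2] 85.0
scene frame 371 [231.4 242.6] circ [ 0.6222 -0.0076] 76.3 ell [621.1   3. ] [100.2 129. ] rect [624.9 -12. ] [ 97.6 132.6] 2.6
scene knob 12 [149.3 136.5] circ [ 0.5113 -0.297 ] 7.3 ell [ 511.6 -297.5] [10.2 13.3] rect [ 512.1 -297.8] [12.6  9.2] 39.3
scene lid 53 [230.8 143.8] circ [ 0.4386 -0.1238] 25.2 ell [ 439.6 -122.2] [41.4 46.3] rect [ 443.1 -120.9] [36.9 43.1] 32.0
scene ball 27 [339.1 179.9] circ [0.4354 0.1306] 14.6 ell [434.5 131.8] [14.1 29. ] rect [434.7 132.5] [27.2 14.4] 20.2
scene lidj 45 [149.8 138.3] circ [ 0.508  -0.3012] 23.1 ell [ 508.1 -301.1] [42.7 44.5] rect [ 508.1 -301. ] [43.6 44.6] 68.3
```

View pics/mm.png

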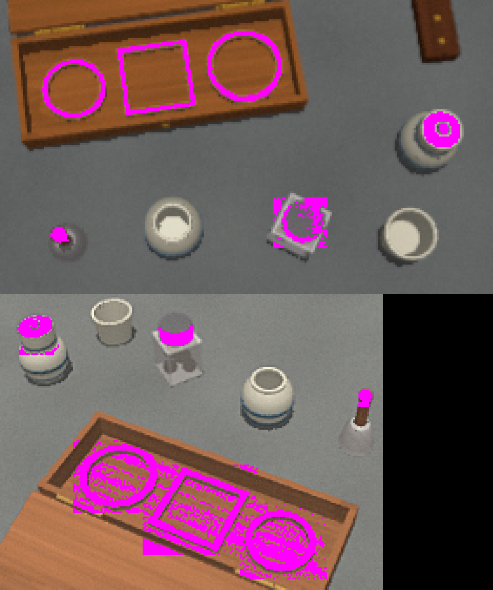

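Request:
{"api": "move_arm", "payload": {
  "commands": [
    [[0.7,-0.7,0],[0,0,0.75],1],
    [[0.7,-0.7,0],[0,0,0.75],1],
    [[0.7,-0.7,0],[0,0,0.75],1],
    [[0.7,-0.7,0],[0,0,0],1],
    [[0.7,-0.7,0],[0,0,0],1]
  ]
}}

```text
clock: 0.65
tcp_pos: [0.2929, 0.4132, 0.2213]
orientation: [-0.0, -0.023, 1.0, -0.0]
wrist_force: [1.0, 0.4, -0.2]
finger_gap: 0.0857
```

Request:
{"api": "move_arm", "payload": {
  "commands": [
    [[0.4,-1,0],[0,0,0],1],
    [[0.4,-1,0],[0,0,0],1],
    [[0.4,-1,0],[0,0,0],1],
    [[0.4,-1,0],[0,0,0],1],
    [[0.4,-1,0],[0,0,0],1]
  ]
}}

```text
clock: 1.15
tcp_pos: [0.3723, 0.2129, 0.2214]
orientation: [0.0, -0.023, 1.0, 0.0]
wrist_force: [1.6, -0.3, 0.2]
finger_gap: 0.0853
```

Request:
{"api": "move_arm", "payload": {
  "commands": [
    [[0.4,-1,0],[0,0,0],1],
    [[0.4,-1,0],[0,0,0],1],
    [[0.4,-1,0],[0,0,0],1],
    [[0.4,-1,0],[0,0,0],1],
    [[0.4,-1,0],[0,0,0],1]
  ]
}}

```text
clock: 1.65
tcp_pos: [0.4524, 0.0128, 0.2215]
orientation: [0.0, -0.023, 1.0, 0.0]
wrist_force: [1.5, 0.3, -0.1]
finger_gap: 0.0851
```

```bash
python3 -c "
from h import *
grab('wrist','w1')"
```

Request:
{"api": "move_arm", "payload": {
  "commands": [
    [[0.2,-1,0],[0,0,0],1],
    [[0.2,-1,0],[0,0,0],1],
    [[0.2,-1,0],[0,0,0],1],
    [[0.2,-1,0],[0,0,0],1],
    [[0.2,-1,0],[0,0,0],1]
  ]
}}

```text
clock: 2.2
tcp_pos: [0.4921, -0.1868, 0.2213]
orientation: [-0.0, -0.023, 1.0, 0.0]
wrist_force: [0.2, 0.6, -0.2]
finger_gap: 0.0854
```

Request:
{"api": "move_arm", "payload": {
  "commands": [
    [[0.1,-0.95,0],[0,0,0],1],
    [[0.1,-0.95,0],[0,0,0],1],
    [[0,-0.9,0],[0,0,0],1],
    [[0,0,0],[0,0,0],1]
  ]
}}

```text
clock: 2.6
tcp_pos: [0.5, -0.3015, 0.2204]
orientation: [-0.0, -0.021, 1.0, -0.0]
wrist_force: [0.8, 0.4, -0.6]
finger_gap: 0.085
```

```bash
python3 -c "
from h import *
grab('wrist','w2')
a=cv2.imread('pics/w1.png');b=cv2.imread('pics/w2.png');cv2.imwrite('pics/w12.png',cv2.resize(np.vstack([a,b]),None,fx=.78,fy=.78))"
```

```text
(no output)
```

View pics/w12.png

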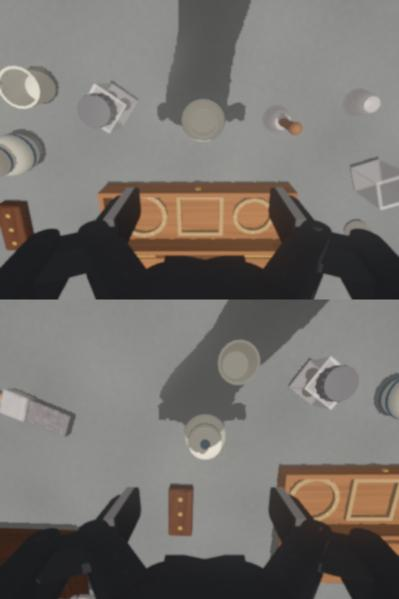

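The first wrist view shows the box, the canister at (125,138 full size) and the bell at (368,163). The second shows the jar's blue knob near (263,187). I'll measure those now.

```bash
python3 - <<'E'
from h import *
c=load('w2');f=c['frame'].astype(int)
m=((f[...,2]>f[...,0]+15)).astype(np.uint8);n,l,st,ce=cv2.connectedComponentsWithStats(m)
for i in range(1,n):
    if st[i,4]>8: print('knob',ce[i],st[i],onz(c,*ce[i],.091))
a=cv2.imread('pics/w2.png');cv2.imwrite('pics/jz.png',cv2.resize(a[110:240,200:330],None,fx=4.5,fy=4.5,interpolation=cv2.INTER_CUBIC))
a=cv2.imread('pics/w1.png');cv2.imwrite('pics/cz.png',cv2.resize(np.hstack([a[90:190,80:200],a[110:210,320:440]]),None,fx=3.3,fy=3.3,interpolation=cv2.INTER_CUBIC))
E
```

```text
knob [500.65454545 127.9030303 ] [495 103  17  51 165] [ 0.43766954 -0.07190721]
knob [489.69354839 122.03225806] [486 105  15  36  62] [ 0.4325638  -0.08404604]
knob [262.44871795 185.29487179] [258 181  10  10  78] [ 0.50543894 -0.30178199]
```

View pics/jz.png

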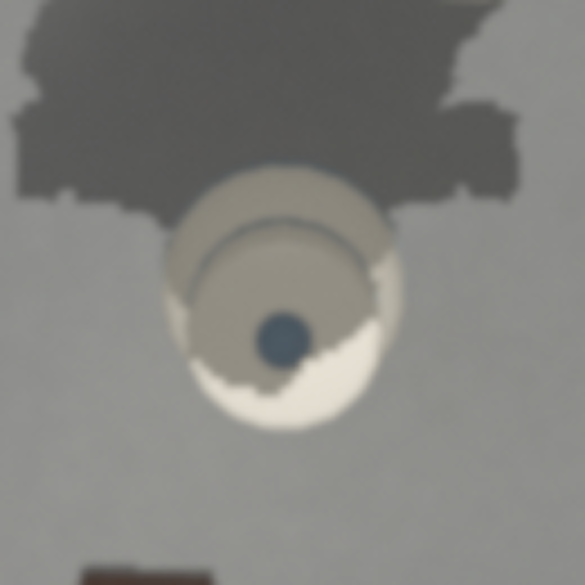

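View pics/cz.png

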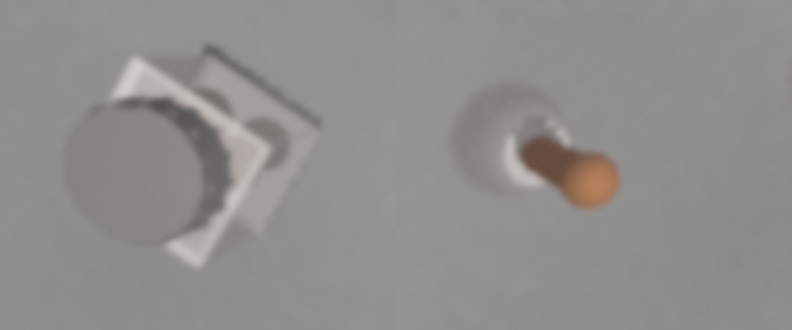

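Request:
{"api": "move_arm", "payload": {
  "commands": [
    [[0.12,0,-0.91],[0,0,0],1],
    [[0,0,-0.91],[0,0,0],1],
    [[0,0,-0.91],[0,0,0],1],
    [[0,0,-0.91],[0,0,0],1],
    [[0,0,0],[0,0,0],1]
  ],
  "newtons": 40
}}

```text
clock: 3.15
tcp_pos: [0.5015, -0.2931, 0.0709]
orientation: [-0.004, -0.024, 1.0, 0.004]
wrist_force: [-1.0, 0.4, -0.8]
finger_gap: 0.0854
```

Request:
{"api": "move_arm", "payload": {
  "commands": [
    [[0,0,0],[0,0,0],-1],
    [[0,0,0],[0,0,0],-1],
    [[0,0,0],[0,0,0],-1],
    [[0,0,0],[0,0,0],-1],
    [[0,0,0],[0,0,0],-1]
  ]
}}

```text
clock: 3.65
tcp_pos: [0.5056, -0.2981, 0.0771]
orientation: [0.001, -0.023, 1.0, -0.001]
wrist_force: [0.3, 1.6, 2.2]
finger_gap: 0.0119
```

Request:
{"api": "move_arm", "payload": {
  "commands": [
    [[0,0,0],[0,0,0],-1],
    [[0,0,0],[0,0,0],-1],
    [[0,0,0],[0,0,0],-1]
  ]
}}

```text
clock: 3.95
tcp_pos: [0.5059, -0.2986, 0.0772]
orientation: [0.001, -0.023, 1.0, -0.001]
wrist_force: [-0.0, -1.0, 6.0]
finger_gap: 0.0082
```

```bash
python3 -c "
from h import *
print(env.tcp_to_tips,env.get_state())
grab('wrist','w3');grab('scene','s3');grab('top','t3')
a=cv2.imread('pics/w3.png');b=cv2.imread('pics/s3.png')[90:290,70:320];t=cv2.imread('pics/t3.png')[130:250,300:450]
b=cv2.resize(b,(480,384));t=cv2.resize(t,(480,384))
cv2.imwrite('pics/x3.png',cv2.resize(np.vstack([np.hstack([a,b]),np.hstack([np.zeros_like(a),t])]),None,fx=.78,fy=.78))"
```

```text
0.019 {'clock': 3.95, 'joint_pos': array([-6.69660010e-01,  4.14185552e-01, -1.71798115e-01,  9.81813049e-01,
       -3.58003679e-04, -7.15644199e-01]), 'qvel': array([-1.17871539e-03, -1.03613463e-03,  2.81467341e-03, -5.19363767e-04,
        4.97725722e-04,  3.11954273e-05]), 'tau': array([ 7.95967821e-01, -4.73465466e+01,  2.44334114e+01,  3.36827952e-01,
        3.27124475e-01, -2.58192085e-03]), 'tcp_pos': array([ 0.50585563, -0.29859137,  0.07722277]), 'orientation': array([ 0.00103988, -0.02298977,  0.99973456, -0.0010955 ]), 'wrist_force': array([-0.01714869, -0.97000312,  6.0431021 ]), 'ft_torque': array([-0.26321762,  0.03928342,  0.00656412]), 'finger_gap': 0.008220173209988437}
```

View pics/x3.png

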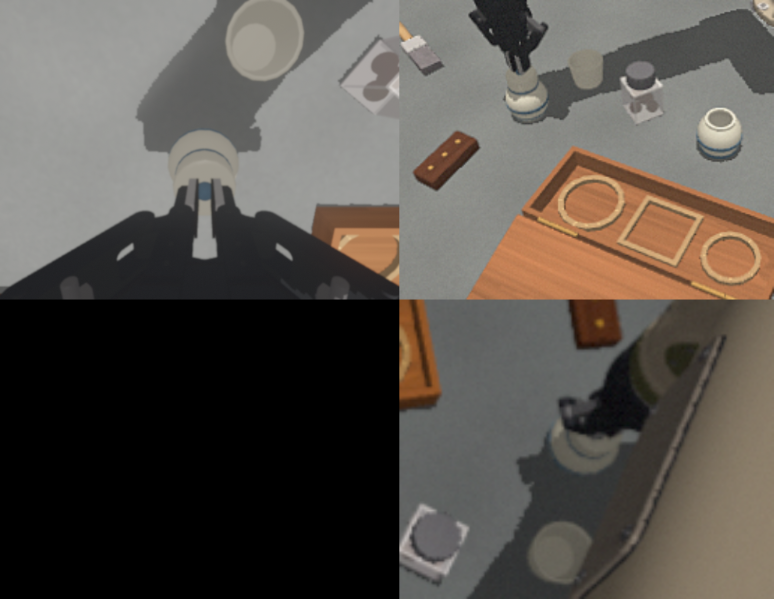

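```bash
python3 -c "
from h import *
c=load('w3');print(onz(c,262,244,.092),c['state'])
T=pose(c)@np.linalg.inv(np.array(c['mount']))
for z in(0,.019,-.013,.01): print(z,proj(c,(T@np.array([0,.005,z,1]))[:3]))
a=cv2.imread('pics/w3.png');cv2.imwrite('pics/w3z.png',cv2.resize(a[150:340,170:360],None,fx=3.1,fy=3.1,interpolation=cv2.INTER_CUBIC))
b=cv2.imread('pics/s3.png');cv2.imwrite('pics/s3z.png',cv2.resize(b[80:190,100:220],None,fx=5,fy=5,interpolation=cv2.INTER_CUBIC))
"
```

```text
[ 0.50359584 -0.29954146] {'tcp_pos': array([ 0.50585563, -0.29859137,  0.07722277]), 'orientation': array([ 0.00103988, -0.02298977,  0.99973456, -0.0010955 ])}
0 [271.86112591 235.71006831]
0.019 [270.90394325 222.93166867]
-0.013 [272.64540659 246.17824327]
0.01 [271.33284228 228.65780471]
```

View pics/w3z.png

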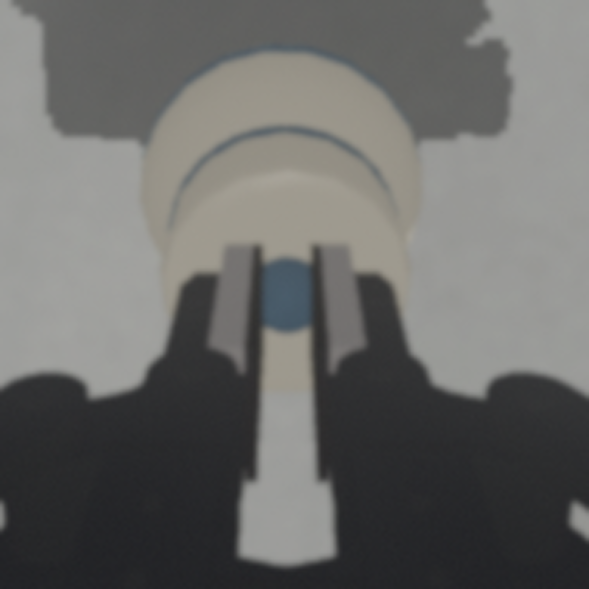

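View pics/s3z.png

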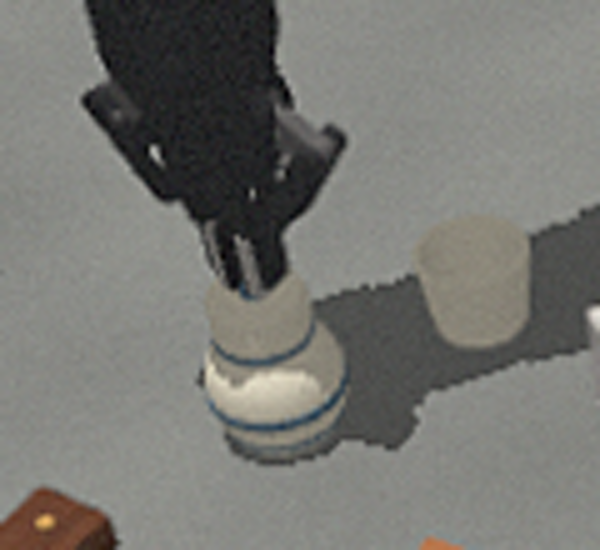

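Fingers closed above the lid on the button, with the tips resting on the lid at about 6 N. The reported z therefore looks too low: apparent sizes in the wrist pictures also put the camera about 20 mm higher. I'll check this by fitting the wrist camera's position against points known from the top camera.

```bash
python3 - <<'E'
from h import *
from scipy.optimize import least_squares
from scipy.spatial.transform import Rotation as R
# ring centres in w1, w2 by light-wood mask
P={}
for tag in('w1','w2'):
    c=load(tag);f=c['frame'];hsv=cv2.cvtColor(f,cv2.COLOR_RGB2HSV).astype(int)
    a=cv2.imread(f'pics/{tag}.png')
    cv2.imwrite(f'pics/{tag}b.png',cv2.resize(a[225:345,120:400] if tag=='w1' else a[205:330,350:512],None,fx=2.8,fy=2.8,interpolation=cv2.INTER_CUBIC))
E
python3 -c "
import cv2,numpy as np
a=cv2.imread('pics/w1b.png');b=cv2.imread('pics/w2b.png');w=max(a.shape[1],b.shape[1]);p=lambda i:cv2.copyMakeBorder(i,0,0,0,w-i.shape[1],0);cv2.imwrite('pics/wb.png',np.vstack([p(a),p(b)])[:600]);print(a.shape,b.shape)"
```

```text
(336, 784, 3) (350, 454, 3)
```

View pics/wb.png

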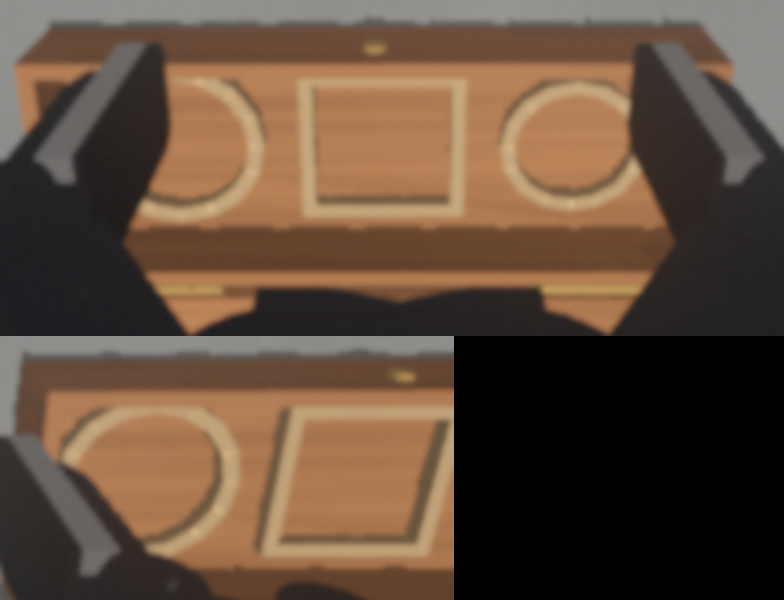

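```bash
python3 - <<'E'
from h import *
from scipy.optimize import least_squares
c=load('w1');c2=load('w2');c3=load('w3')
a=np.deg2rad(2.6);Rz=np.array([[np.cos(a),-np.sin(a)],[np.sin(a),np.cos(a)]])
ctr=np.array([.619,.012])
W=[]
# image up=-x, left=-y : TL=(-x,-y),TR=(-x,+y),BR=(+,+),BL=(+,-)
for q in((-1,-1),(-1,1),(1,1),(1,-1)): W.append((*(ctr+Rz@np.array(q)*.043),.016))
U=[(226.1,253.2),(286.8,253.6),(285.4,302.1),(228.2,302.1)]
obs=[(c,u,w) for u,w in zip(U,W)]+[(c,(378.8,163.9),(.4295,.132,.084)),(c2,(262.4,185.3),(.504,-.299,.091))]
for o in obs: print(np.round(proj(o[0],o[2])-o[1],1))
# shift d = true camera position - reported; equivalent to shifting points by -d
f=lambda d:np.concatenate([proj(k,np.array(w)-d)-u for k,u,w in obs])
r=least_squares(f,np.zeros(3));print('shift',r.x,np.round(r.fun,1))
print(np.array(c['mount']).round(4).tolist())
E
```

```text
[ 0.4 -2.8]
[ 0.2 -3.2]
[ 0.1 -0.7]
[ 0.4 -0.7]
[-1.  -1.8]
[ 2.8 -1.2]
shift [-0.00101139  0.00087745 -0.00310185] [-0.5 -1.1 -0.3 -1.5 -0.4  1.2 -0.4  1.2 -0.8 -0.3  1.9  0.5]
[[-0.0005, -0.9564, -0.2921, 0.0746], [1.0, -0.0005, -0.0001, -0.0008], [-0.0001, -0.2921, 0.9564, -0.1527], [0.0, 0.0, 0.0, 1.0]]
```

The fit shows the wrist pose is right to about 3 mm, so z isn't biased. The fingertips themselves sit about 25 mm farther back than the stated 19 mm ahead of the TCP. I'll open, check the tips in a picture, then go lower.

Request:
{"api": "move_arm", "payload": {
  "commands": [
    [[0,0,0.2],[0,0,0],1],
    [[0,0,0],[0,0,0],1],
    [[0,0,0],[0,0,0],1],
    [[0,0,0],[0,0,0],1],
    [[0,0,0],[0,0,0],1]
  ]
}}

```text
clock: 4.6
tcp_pos: [0.5047, -0.2972, 0.0835]
orientation: [-0.0, -0.023, 1.0, 0.0]
wrist_force: [0.4, 0.8, 0.2]
finger_gap: 0.0799
```

```bash
python3 -c "
from h import *
grab('wrist','w4');grab('scene','s4')
a=cv2.imread('pics/w4.png');b=cv2.resize(cv2.imread('pics/s4.png')[80:190,90:230],(490,384))
cv2.imwrite('pics/x4.png',cv2.resize(np.hstack([a,b]),None,fx=.79,fy=.79))"
```

```text
(no output)
```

View pics/x4.png

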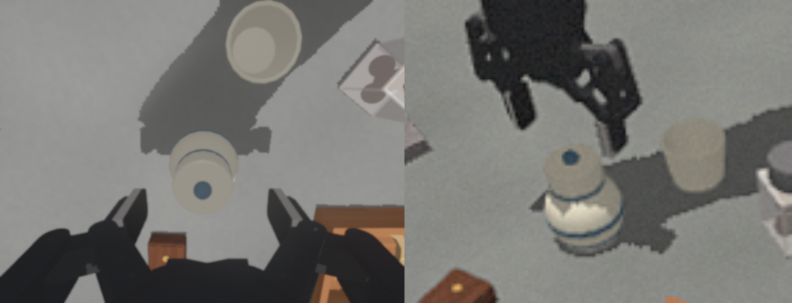

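```bash
python3 -c "
from h import *
for t in('w3','w4'):
  c=load(t);f=c['frame'].astype(int)
  m=((f[...,2]>f[...,0]+15)).astype(np.uint8);m[:150]=0;m[:,:200]=0;m[:,330:]=0;n,l,st,ce=cv2.connectedComponentsWithStats(m)
  for i in range(1,n):
    if st[i,4]>8: print('knob',ce[i],st[i],onz(c,*ce[i],.091),onz(c,*ce[i],.085))
c=load('s4');f=c['frame'].astype(int)
m=((f[...,2]>f[...,0]+25)).astype(np.uint8);m[:,:130]=0;m[:,165:]=0;m[150:]=0;n,l,st,ce=cv2.connectedComponentsWithStats(m)
for i in range(1,n): 
  if st[i,4]>5: print('s',ce[i],st[i],onz(c,*ce[i],.091))
"
```

```text
knob [262.24842767 244.87421384] [255 234  16  23 318] [ 0.50464803 -0.2993598 ] [ 0.50783129 -0.29922435]
knob [256.00571429 240.65142857] [246 231  21  21 350] [ 0.5043978  -0.30152154] [ 0.50745688 -0.30152007]
s [158.23145401  12.45697329] [151   0  14  30 337] [-0.0727385  -0.74343742]
s [149.5 136.5] [148 135   4   4  16] [ 0.51048506 -0.29791581]
```

Request:
{"api": "move_arm", "payload": {
  "commands": [
    [[0,-0.1,0],[0,0,0],1],
    [[0,0,-0.3],[0,0,0],1],
    [[0,0,-0.3],[0,0,0],1],
    [[0,0,-0.25],[0,0,0],1],
    [[0,0,0],[0,0,0],1]
  ]
}}

```text
clock: 5.2
tcp_pos: [0.5034, -0.3003, 0.0473]
orientation: [-0.002, -0.023, 1.0, 0.002]
wrist_force: [-0.0, 0.4, 0.5]
finger_gap: 0.0856
```

```bash
python3 -c "
from h import *
print(env.get_state()['tcp_pos'],env.get_state()['wrist_force'])
grab('wrist','w5');grab('scene','s5')
a=cv2.imread('pics/w5.png');b=cv2.resize(cv2.imread('pics/s5.png')[80:190,90:230],(490,384))
cv2.imwrite('pics/x5.png',cv2.resize(np.hstack([a,b]),None,fx=.79,fy=.79))"
```

```text
[ 0.50341851 -0.30025103  0.0472892 ] [-0.01730542  0.42339921  0.54196034]
```

View pics/x5.png

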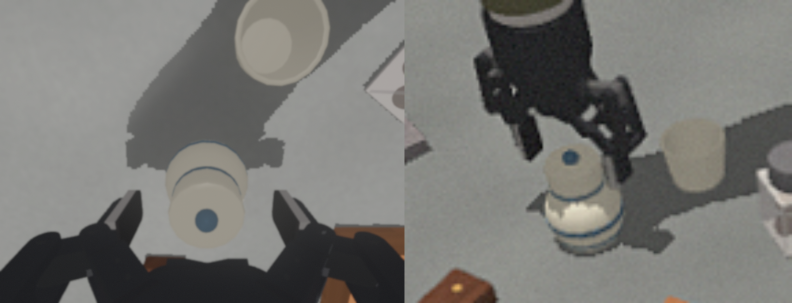

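Request:
{"api": "move_arm", "payload": {
  "commands": [
    [[0,0,0],[0,0,0],-1],
    [[0,0,0],[0,0,0],-1],
    [[0,0,0],[0,0,0],-1],
    [[0,0,0],[0,0,0],-1]
  ]
}}

```text
clock: 5.7
tcp_pos: [0.5054, -0.3017, 0.0507]
orientation: [0.001, -0.023, 1.0, -0.0]
wrist_force: [-0.0, 0.8, 3.8]
finger_gap: 0.0469
```

```bash
python3 -c "
from h import *
print(env.get_state()['tcp_pos'],env.get_state()['wrist_force'])
grab('wrist','w6');grab('scene','s6')
a=cv2.imread('pics/w6.png');b=cv2.resize(cv2.imread('pics/s6.png')[80:190,90:230],(490,384))
cv2.imwrite('pics/x6.png',cv2.resize(np.hstack([a,b]),None,fx=.79,fy=.79))"
```

```text
[ 0.50537616 -0.30165906  0.05074856] [-0.02946684  0.75811685  3.80388579]
```

View pics/x6.png

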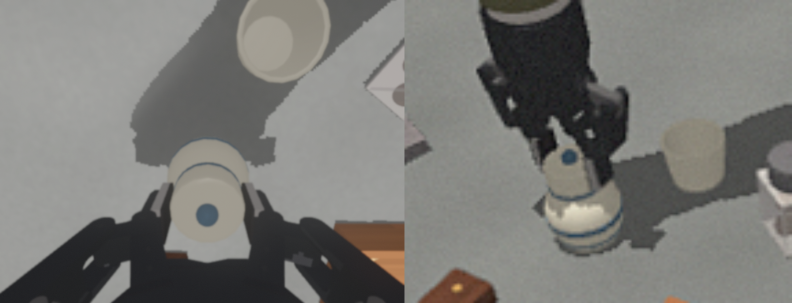

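Request:
{"api": "move_arm", "payload": {
  "commands": [
    [[0,0,0.2],[0,0,0],-1],
    [[0,0,0.4],[0,0,0],-1],
    [[0,0,0.6],[0,0,0],-1],
    [[0,0,0.6],[0,0,0],-1],
    [[0,0,0.2],[0,0,0],-1]
  ]
}}

```text
clock: 6.3
tcp_pos: [0.5059, -0.3023, 0.1324]
orientation: [0.001, -0.023, 1.0, -0.001]
wrist_force: [1.3, -0.8, -2.7]
finger_gap: 0.0466
```

Request:
{"api": "move_arm", "payload": {
  "commands": [
    [[0.3,0.5,0],[0,0,0],-1],
    [[0.4,0.7,0],[0,0,0],-1],
    [[0.4,0.7,0],[0,0,0],-1],
    [[0.4,0.7,0],[0,0,0],-1],
    [[0.4,0.7,0],[0,0,0],-1]
  ]
}}

```text
clock: 6.8
tcp_pos: [0.5809, -0.1682, 0.1289]
orientation: [-0.001, -0.023, 1.0, 0.0]
wrist_force: [0.7, -0.9, -2.6]
finger_gap: 0.0469
```

Request:
{"api": "move_arm", "payload": {
  "commands": [
    [[0.4,0.7,0],[0,0,0],-1],
    [[0.4,0.7,0],[0,0,0],-1],
    [[0.2,0.4,0],[0,0,0],-1],
    [[0,0,0],[0,0,0],-1],
    [[0,0,0],[0,0,0],-1]
  ]
}}

```text
clock: 7.3
tcp_pos: [0.6204, -0.0975, 0.1292]
orientation: [-0.001, -0.023, 1.0, -0.0]
wrist_force: [0.5, -1.2, -2.1]
finger_gap: 0.0468
```

```bash
python3 -c "
from h import *
print(env.get_state()['tcp_pos'],env.get_state()['wrist_force'])
grab('wrist','w7');grab('scene','s7')
a=cv2.imread('pics/w7.png');b=cv2.resize(cv2.imread('pics/s7.png')[110:310,120:360],(490,384))
cv2.imwrite('pics/x7.png',cv2.resize(np.hstack([a,b]),None,fx=.79,fy=.79))"
```

```text
[ 0.62038151 -0.09753513  0.12920468] [ 0.49909708 -1.15828169 -2.12080072]
```

View pics/x7.png

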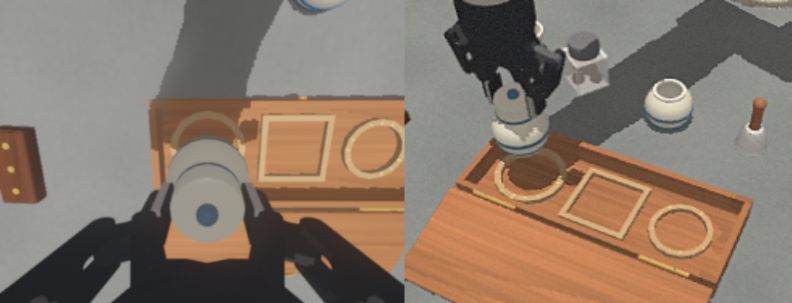

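Request:
{"api": "move_arm", "payload": {
  "commands": [
    [[0.07,0,0],[0,0,0],-1],
    [[0,0,-0.5],[0,0,0],-1],
    [[0,0,-0.5],[0,0,0],-1],
    [[0,0,-0.4],[0,0,0],-1],
    [[0,0,-0.15],[0,0,0],-1]
  ]
}}

```text
clock: 7.9
tcp_pos: [0.6224, -0.0981, 0.0661]
orientation: [-0.001, -0.022, 1.0, 0.0]
wrist_force: [0.1, 1.3, -2.1]
finger_gap: 0.0466
```

Request:
{"api": "move_arm", "payload": {
  "commands": [
    [[0,0,0],[0,0,0],-1],
    [[0,0,0],[0,0,0],-1]
  ]
}}

```text
clock: 8.1
tcp_pos: [0.6242, -0.098, 0.0687]
orientation: [0.0, -0.023, 1.0, -0.0]
wrist_force: [-0.5, -0.1, -2.4]
finger_gap: 0.047
```

```bash
python3 -c "
from h import *
print(env.get_state()['tcp_pos'],env.get_state()['wrist_force'])
grab('top','t8');grab('scene','s8')
a=cv2.resize(cv2.imread('pics/t8.png')[90:200,165:325],(512,352));b=cv2.resize(cv2.imread('pics/s8.png')[150:310,120:350],(490,352))
cv2.imwrite('pics/x8.png',cv2.resize(np.hstack([a,b]),None,fx=.79,fy=.79))"
```

```text
[ 0.62421634 -0.09804258  0.06868691] [-0.51400371 -0.08640863 -2.36404627]
```

View pics/x8.png

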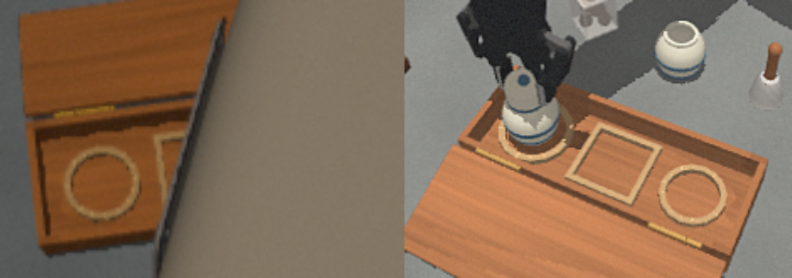

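Request:
{"api": "move_arm", "payload": {
  "commands": [
    [[0,0,-0.08],[0,0,0],-1],
    [[0,0,-0.08],[0,0,0],-1],
    [[0,0,-0.04],[0,0,0],-1],
    [[0,0,0],[0,0,0],-1]
  ]
}}

```text
clock: 8.6
tcp_pos: [0.6234, -0.0973, 0.0595]
orientation: [-0.0, -0.023, 1.0, 0.0]
wrist_force: [0.3, 0.5, -1.7]
finger_gap: 0.0468
```

Request:
{"api": "move_arm", "payload": {
  "commands": [
    [[0,0,-0.04],[0,0,0],-1],
    [[0,0,0],[0,0,0],-1]
  ]
}}

```text
clock: 8.8
tcp_pos: [0.6241, -0.0974, 0.0588]
orientation: [0.0, -0.023, 1.0, -0.0]
wrist_force: [-0.8, 1.2, 0.6]
finger_gap: 0.0465
```

Request:
{"api": "move_arm", "payload": {
  "commands": [
    [[0,0,0],[0,0,0],0.25],
    [[0,0,0],[0,0,0],0.4],
    [[0,0,0],[0,0,0],0.7],
    [[0,0,0],[0,0,0],1],
    [[0,0,0],[0,0,0],1]
  ]
}}

```text
clock: 9.3
tcp_pos: [0.6238, -0.0975, 0.0583]
orientation: [0.0, -0.023, 1.0, 0.0]
wrist_force: [-0.1, -0.6, -0.6]
finger_gap: 0.0856
```

Request:
{"api": "move_arm", "payload": {
  "commands": [
    [[0,0,0.3],[0,0,0],1],
    [[0,0,0.6],[0,0,0],1],
    [[0,0,0.8],[0,0,0],1],
    [[0,0,0.8],[0,0,0],1],
    [[0,0,0.5],[0,0,0],1]
  ]
}}

```text
clock: 9.8
tcp_pos: [0.6248, -0.0977, 0.1822]
orientation: [0.002, -0.023, 1.0, -0.001]
wrist_force: [0.4, 0.1, -0.4]
finger_gap: 0.0855
```

```bash
python3 -c "
from h import *
print(env.get_state()['tcp_pos'],env.get_state()['wrist_force'])
grab('wrist','w9');grab('scene','s9')
a=cv2.imread('pics/w9.png');b=cv2.resize(cv2.imread('pics/s9.png')[110:310,120:360],(490,384))
cv2.imwrite('pics/x9.png',cv2.resize(np.hstack([a,b]),None,fx=.79,fy=.79))"
```

```text
[ 0.62480529 -0.09774418  0.18224889] [ 0.40400804  0.05102523 -0.36804277]
```

View pics/x9.png

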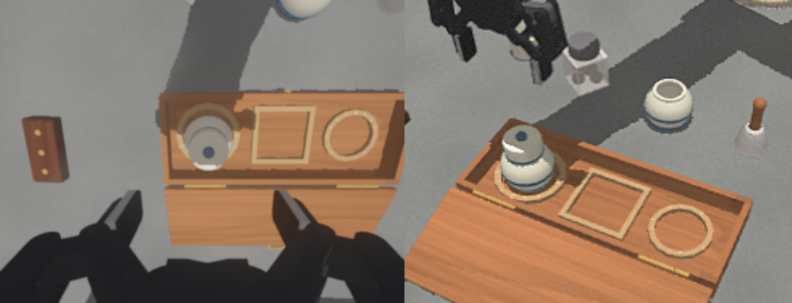

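The jar stands inside the large ring. Next is the bell.

Request:
{"api": "move_arm", "payload": {
  "commands": [
    [[-0.5,0.6,0.2],[0,0,0],1],
    [[-0.8,0.9,0.2],[0,0,0],1],
    [[-0.8,0.9,0],[0,0,0],1],
    [[-0.8,0.9,0],[0,0,0],1],
    [[-0.8,0.9,0],[0,0,0],1]
  ]
}}

```text
clock: 10.4
tcp_pos: [0.4738, 0.0716, 0.1937]
orientation: [-0.0, -0.023, 1.0, 0.0]
wrist_force: [0.8, 0.9, 0.7]
finger_gap: 0.0854
```

Request:
{"api": "move_arm", "payload": {
  "commands": [
    [[-0.8,0.9,0],[0,0,0],1],
    [[-0.4,0.6,0],[0,0,0],1],
    [[0,0,0],[0,0,0],1],
    [[0,0,0],[0,0,0],1]
  ]
}}

```text
clock: 10.8
tcp_pos: [0.4275, 0.1309, 0.1942]
orientation: [0.0, -0.024, 1.0, -0.0]
wrist_force: [0.4, 0.0, -0.0]
finger_gap: 0.0852
```

```bash
python3 -c "
from h import *
print(env.get_state()['tcp_pos'],env.get_state()['wrist_force'])
c=grab('wrist','w10')
f=c['frame'].astype(int);m=((f[...,0]>f[...,2]+45)).astype(np.uint8);m[:60]=0;m[:,:150]=0;m[:,370:]=0;n,l,st,ce=cv2.connectedComponentsWithStats(m)
for i in range(1,n):
    if st[i,4]>20: print(ce[i],st[i],onz(c,*ce[i],.084))
"
```

```text
[0.42745371 0.13088859 0.19416474] [ 0.37920874  0.04365046 -0.01906929]
[264.36263736 189.28571429] [259 184  12  11  91] [0.43146845 0.13244797]
[230.9653824  295.34387579] [ 164  257  129   86 8695] [0.55497628 0.10180377]
```

View pics/w10.png

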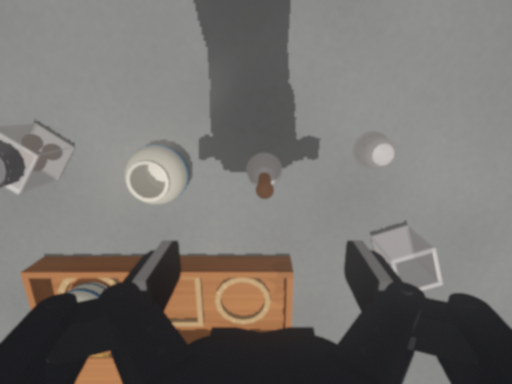

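Request:
{"api": "move_arm", "payload": {
  "commands": [
    [[0.09,0.04,-0.5],[0,0,0],1],
    [[0,0,-0.8],[0,0,0],1],
    [[0,0,-0.8],[0,0,0],1],
    [[0,0,-0.6],[0,0,0],1],
    [[0,0,-0.5],[0,0,0],1]
  ]
}}

```text
clock: 11.35
tcp_pos: [0.4316, 0.1308, 0.0644]
orientation: [-0.001, -0.022, 1.0, -0.0]
wrist_force: [0.3, -0.5, 0.4]
finger_gap: 0.0853
```

Request:
{"api": "move_arm", "payload": {
  "commands": [
    [[0,0,-0.3],[0,0,0],1],
    [[0,0,-0.25],[0,0,0],1],
    [[0,0,0],[0,0,0],1]
  ]
}}

```text
clock: 11.65
tcp_pos: [0.431, 0.1312, 0.0429]
orientation: [-0.001, -0.022, 1.0, -0.0]
wrist_force: [-0.2, -0.6, 0.1]
finger_gap: 0.0855
```

```bash
python3 -c "
from h import *
c=grab('wrist','w11');grab('scene','s11')
f=c['frame'].astype(int);m=((f[...,0]>f[...,2]+35)).astype(np.uint8);m[:150]=0;m[:,:230]=0;m[:,300:]=0;n,l,st,ce=cv2.connectedComponentsWithStats(m)
for i in range(1,n):
    if st[i,4]>20: print(ce[i],st[i],onz(c,*ce[i],.084))
a=cv2.imread('pics/w11.png');b=cv2.resize(cv2.imread('pics/s11.png')[140:240,270:400],(490,384))
cv2.imwrite('pics/x11.png',cv2.resize(np.hstack([a,b]),None,fx=.79,fy=.79))"
```

```text
[266.056055   264.15124273] [ 248  225   37   73 1891] [0.42501948 0.13190893]
```

View pics/x11.png

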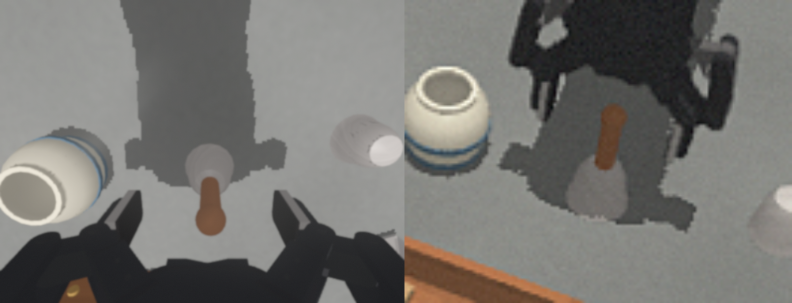

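Request:
{"api": "move_arm", "payload": {
  "commands": [
    [[0,0,0],[0,0,0],0],
    [[0,0,0],[0,0,0],-0.3],
    [[0,0,0],[0,0,0],-1],
    [[0,0,0],[0,0,0],-1],
    [[0,0,0],[0,0,0],-1]
  ]
}}

```text
clock: 12.25
tcp_pos: [0.4316, 0.1323, 0.0446]
orientation: [0.0, -0.023, 1.0, 0.0]
wrist_force: [0.8, -0.8, 2.2]
finger_gap: 0.0154
```

Request:
{"api": "move_arm", "payload": {
  "commands": [
    [[0,0,0],[0,0,0],-1],
    [[0,0,0],[0,0,0],-1]
  ]
}}

```text
clock: 12.45
tcp_pos: [0.4317, 0.1323, 0.0446]
orientation: [0.0, -0.023, 1.0, 0.0]
wrist_force: [-1.0, 1.1, 3.7]
finger_gap: 0.0156
```

```bash
python3 -c "
from h import *
c=grab('wrist','w12');grab('scene','s12')
a=cv2.imread('pics/w12.png');b=cv2.resize(cv2.imread('pics/s12.png')[140:240,270:400],(490,384))
cv2.imwrite('pics/x12.png',cv2.resize(np.hstack([a,b]),None,fx=.79,fy=.79))"
```

```text
(no output)
```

View pics/x12.png

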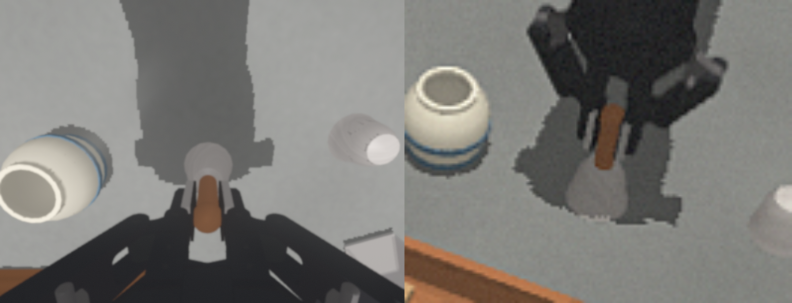

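Request:
{"api": "move_arm", "payload": {
  "commands": [
    [[0,0,0.2],[0,0,0],-1],
    [[0,0,0.4],[0,0,0],-1],
    [[0,0,0.6],[0,0,0],-1],
    [[0,0,0.5],[0,0,0],-1],
    [[0,0,0.2],[0,0,0],-1]
  ]
}}

```text
clock: 13.05
tcp_pos: [0.4322, 0.1322, 0.1221]
orientation: [0.001, -0.023, 1.0, 0.0]
wrist_force: [0.0, -0.2, -1.4]
finger_gap: 0.0156
```

Request:
{"api": "move_arm", "payload": {
  "commands": [
    [[0.4,0,0],[0,0,0],-1],
    [[0.6,-0.1,0],[0,0,0],-1],
    [[0.8,-0.1,0],[0,0,0],-1],
    [[0.8,-0.1,0],[0,0,0],-1],
    [[0.8,-0.1,0],[0,0,0],-1]
  ]
}}

```text
clock: 13.55
tcp_pos: [0.5678, 0.1159, 0.1194]
orientation: [-0.001, -0.023, 1.0, -0.0]
wrist_force: [0.7, 0.2, -1.6]
finger_gap: 0.0154
```

Request:
{"api": "move_arm", "payload": {
  "commands": [
    [[0.8,-0.1,0],[0,0,0],-1],
    [[0.37,0,0],[0,0,0],-1],
    [[0,0,0],[0,0,0],-1],
    [[0,0,0],[0,0,0],-1]
  ]
}}

```text
clock: 13.95
tcp_pos: [0.613, 0.112, 0.1191]
orientation: [-0.001, -0.023, 1.0, -0.0]
wrist_force: [-1.3, 0.3, -2.0]
finger_gap: 0.0156
```

```bash
python3 -c "
from h import *
print(env.get_state()['tcp_pos'],env.get_state()['wrist_force'])
grab('wrist','w13');grab('scene','s13')
a=cv2.imread('pics/w13.png');b=cv2.resize(cv2.imread('pics/s13.png')[110:310,120:360],(490,384))
cv2.imwrite('pics/x13.png',cv2.resize(np.hstack([a,b]),None,fx=.79,fy=.79))"
```

```text
[0.61304457 0.11201487 0.11906236] [-1.31987099  0.26287789 -2.02145118]
```

View pics/x13.png

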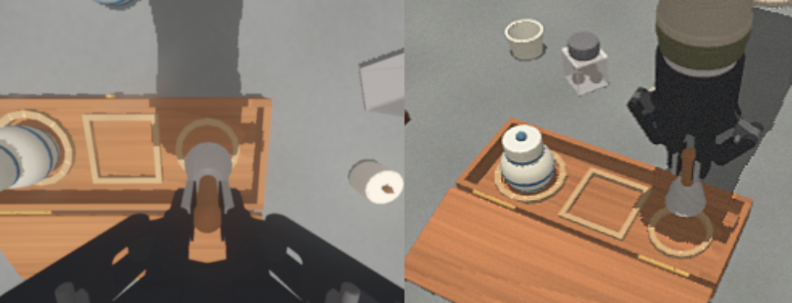

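Request:
{"api": "move_arm", "payload": {
  "commands": [
    [[0.05,0,-0.3],[0,0,0],-1],
    [[0,0,-0.4],[0,0,0],-1],
    [[0,0,-0.4],[0,0,0],-1],
    [[0,0,-0.2],[0,0,0],-1],
    [[0,0,0],[0,0,0],-1]
  ]
}}

```text
clock: 14.55
tcp_pos: [0.6145, 0.1122, 0.0666]
orientation: [-0.002, -0.023, 1.0, -0.0]
wrist_force: [-0.0, -1.0, -1.2]
finger_gap: 0.0157
```

```bash
python3 -c "
from h import *
print(env.get_state()['tcp_pos'],env.get_state()['wrist_force'])
grab('wrist','w14');grab('scene','s14')
a=cv2.imread('pics/w14.png');b=cv2.resize(cv2.imread('pics/s14.png')[180:310,210:360],(460,384))
cv2.imwrite('pics/x14.png',cv2.resize(np.hstack([a,b]),None,fx=.79,fy=.79))"
```

```text
[0.61446109 0.11217813 0.06657146] [-0.04167097 -1.03486057 -1.24266133]
```

View pics/x14.png

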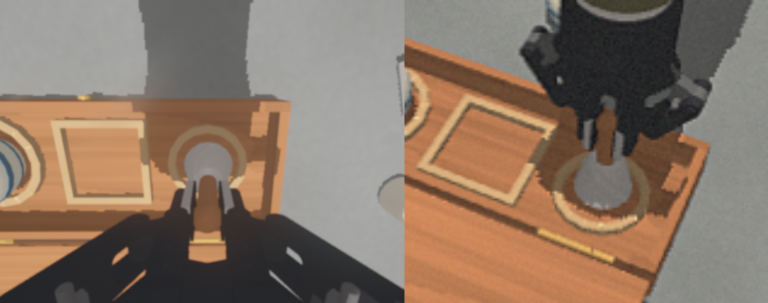

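Bell is over the small ring, centred. Lowering it.

Request:
{"api": "move_arm", "payload": {
  "commands": [
    [[0,0,-0.1],[0,0,0],-1],
    [[0,0,-0.1],[0,0,0],-1],
    [[0,0,-0.07],[0,0,0],-1],
    [[0,0,0],[0,0,0],-1],
    [[0,0,0],[0,0,0],-1]
  ]
}}

```text
clock: 15.15
tcp_pos: [0.6161, 0.1121, 0.0574]
orientation: [-0.0, -0.023, 1.0, 0.0]
wrist_force: [0.1, -0.4, -3.0]
finger_gap: 0.0157
```

Request:
{"api": "move_arm", "payload": {
  "commands": [
    [[0,0,-0.06],[0,0,0],-1],
    [[0,0,-0.05],[0,0,0],-1],
    [[0,0,0],[0,0,0],-1],
    [[0,0,0],[0,0,0],-1]
  ]
}}

```text
clock: 15.55
tcp_pos: [0.6161, 0.1121, 0.053]
orientation: [-0.0, -0.023, 1.0, 0.0]
wrist_force: [-0.2, 0.8, -1.2]
finger_gap: 0.0154
```

Request:
{"api": "move_arm", "payload": {
  "commands": [
    [[0,0,-0.025],[0,0,0],-1],
    [[0,0,0],[0,0,0],-1],
    [[0,0,0],[0,0,0],-1]
  ]
}}

```text
clock: 15.85
tcp_pos: [0.6166, 0.1123, 0.0527]
orientation: [0.001, -0.023, 1.0, 0.0]
wrist_force: [-0.3, 0.4, 3.8]
finger_gap: 0.0159
```

Contact with the floor (force +3.8 N). Release it.

Request:
{"api": "move_arm", "payload": {
  "commands": [
    [[0,0,0],[0,0,0],-0.5],
    [[0,0,0],[0,0,0],0],
    [[0,0,0],[0,0,0],0.5],
    [[0,0,0],[0,0,0],1],
    [[0,0,0],[0,0,0],1]
  ]
}}

```text
clock: 16.35
tcp_pos: [0.6161, 0.1121, 0.052]
orientation: [-0.0, -0.023, 1.0, 0.0]
wrist_force: [-0.2, -0.7, 0.8]
finger_gap: 0.0779
```

Request:
{"api": "move_arm", "payload": {
  "commands": [
    [[0,0,0.3],[0,0,0],1],
    [[0,0,0.6],[0,0,0],1],
    [[0,0,0.8],[0,0,0],1],
    [[0,0,0.8],[0,0,0],1],
    [[0,0,0.8],[0,0,0],1]
  ]
}}

```text
clock: 16.85
tcp_pos: [0.6161, 0.1122, 0.1864]
orientation: [0.0, -0.023, 1.0, 0.0]
wrist_force: [0.8, 0.4, 0.2]
finger_gap: 0.0852
```

```bash
python3 -c "
from h import *
print(env.get_state()['tcp_pos'],env.get_state()['wrist_force'])
grab('wrist','w15');grab('scene','s15')
a=cv2.imread('pics/w15.png');b=cv2.resize(cv2.imread('pics/s15.png')[110:310,120:360],(490,384))
cv2.imwrite('pics/x15.png',cv2.resize(np.hstack([a,b]),None,fx=.79,fy=.79))"
```

```text
[0.61612494 0.11215754 0.1864028 ] [0.79721372 0.3914624  0.24497967]
```

View pics/x15.png

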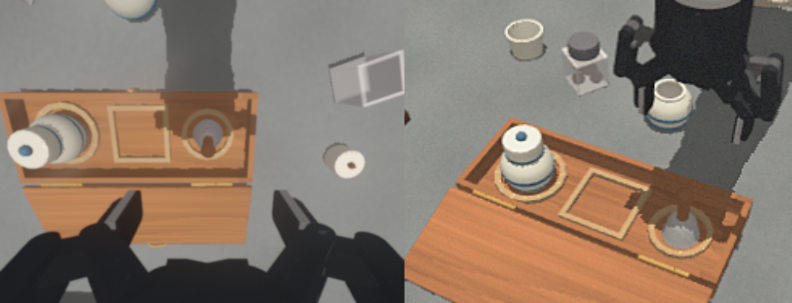

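Bell stands in the small ring. Next the canister: hover above it and measure.

Request:
{"api": "move_arm", "payload": {
  "commands": [
    [[-0.5,-0.6,0.2],[0,0,0],1],
    [[-0.7,-1,0.2],[0,0,0],1],
    [[-0.7,-1,0],[0,0,0],1],
    [[-0.7,-1,0],[0,0,0],1],
    [[-0.7,-1,0],[0,0,0],1]
  ]
}}

```text
clock: 17.45
tcp_pos: [0.4828, -0.073, 0.2004]
orientation: [0.0, -0.024, 1.0, -0.0]
wrist_force: [1.3, -0.6, 0.2]
finger_gap: 0.0853
```

Request:
{"api": "move_arm", "payload": {
  "commands": [
    [[-0.7,-1,0],[0,0,0],1],
    [[-0.5,-0.7,0],[0,0,0],1],
    [[-0.3,-0.2,0],[0,0,0],1],
    [[0,0,0],[0,0,0],1],
    [[0,0,0],[0,0,0],1]
  ]
}}

```text
clock: 17.95
tcp_pos: [0.4245, -0.1474, 0.2004]
orientation: [0.0, -0.023, 1.0, 0.0]
wrist_force: [0.3, -0.7, -0.0]
finger_gap: 0.0852
```

```bash
python3 -c "
from h import *
print(env.get_state()['tcp_pos'])
grab('wrist','w16')
a=cv2.imread('pics/w16.png')[100:240,190:330]
cv2.imwrite('pics/x16.png',cv2.resize(a,None,fx=4.2,fy=4.2,interpolation=cv2.INTER_CUBIC))"
```

```text
[ 0.4245059  -0.14744985  0.2003578 ]
```

View pics/x16.png

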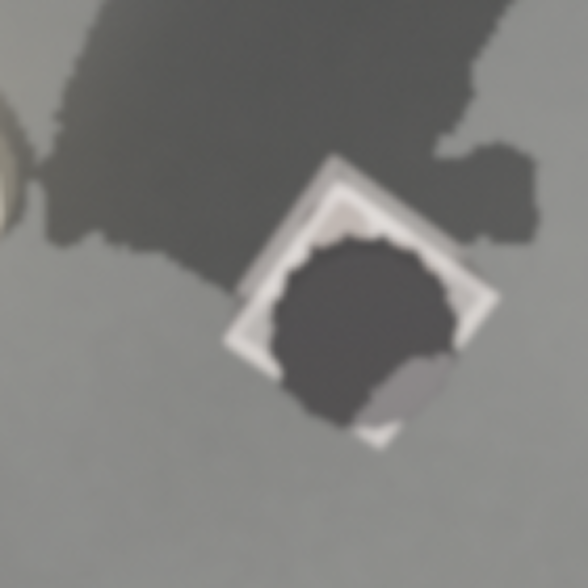

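The lid circle is centred near zoom (364,332). The top-face corners are at (335,183), (500,296), (380,450) and (225,340).

```bash
python3 -c "
from h import *
c=load('w16')
g=lambda p,z:onz(c,p[0]/4.2+190,p[1]/4.2+100,z)
Q=[g(p,.062) for p in((335,183),(500,296),(380,450),(225,340))]
print(np.round(Q,4),'ctr',np.mean(Q,0),'lid',g((364,332),.085))
for i in range(4):
  d=Q[(i+1)%4]-Q[i];print(np.linalg.norm(d),np.rad2deg(np.arctan2(d[1],d[0])),np.rad2deg(np.arctan2(d[1],d[0]))%90)
c=load('top0');print('top lid',onz(c,315.3,225.3,.086))
"
```

```text
[[ 0.3877 -0.142 ]
 [ 0.4141 -0.0989]
 [ 0.4567 -0.1265]
 [ 0.4287 -0.1679]] ctr [ 0.4218301  -0.13382749] lid [ 0.41908625 -0.13412591]
0.05050165410372744 58.493626642397594 58.493626642397594
0.05074058347481194 -32.8605912153183 57.1394087846817
0.04997806766048443 -124.07054373535188 55.929456264648124
0.048494513276229105 147.75453328608944 57.75453328608944
top lid [ 0.41726085 -0.13451909]
```

Request:
{"api": "move_arm", "payload": {
  "commands": [
    [[-0.11,0.33,-0.4],[0,0,0],1],
    [[0,0,-0.8],[0,0,0],1],
    [[0,0,-0.8],[0,0,0],1],
    [[0,0,-0.6],[0,0,0],1],
    [[0,0,-0.4],[0,0,0],1]
  ]
}}

```text
clock: 18.5
tcp_pos: [0.4197, -0.1328, 0.0782]
orientation: [-0.001, -0.025, 1.0, 0.001]
wrist_force: [0.2, -1.4, -1.3]
finger_gap: 0.0856
```

Request:
{"api": "move_arm", "payload": {
  "commands": [
    [[0,0,-0.25],[0,0,0],1],
    [[0,0,-0.2],[0,0,0],1],
    [[0,0,0],[0,0,0],1],
    [[0,0,0],[0,0,0],1]
  ]
}}

```text
clock: 18.9
tcp_pos: [0.4204, -0.1347, 0.0626]
orientation: [0.0, -0.023, 1.0, -0.0]
wrist_force: [0.3, 0.3, 0.4]
finger_gap: 0.0852
```

```bash
python3 -c "
from h import *
print(env.get_state()['tcp_pos'])
c=grab('wrist','w17');grab('scene','s17')
a=cv2.imread('pics/w17.png');b=cv2.resize(cv2.imread('pics/s17.png')[100:190,180:300],(490,384))
cv2.imwrite('pics/x17.png',cv2.resize(np.hstack([a,b]),None,fx=.79,fy=.79))"
```

```text
[ 0.42037269 -0.13465035  0.06258527]
```

View pics/x17.png

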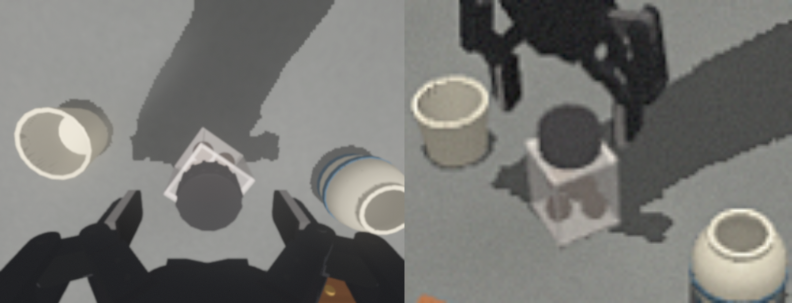

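Request:
{"api": "move_arm", "payload": {
  "commands": [
    [[0,0,-0.1],[0,0,0],1],
    [[0,0,0],[0,0,0],0.4],
    [[0,0,0],[0,0,0],-1],
    [[0,0,0],[0,0,0],-1],
    [[0,0,0],[0,0,0],-1]
  ]
}}

```text
clock: 19.5
tcp_pos: [0.42, -0.1347, 0.0585]
orientation: [0.0, -0.023, 1.0, 0.0]
wrist_force: [-0.4, 0.4, 3.5]
finger_gap: 0.0424
```

Request:
{"api": "move_arm", "payload": {
  "commands": [
    [[0,0,0],[0,0,0],-1],
    [[0,0,0],[0,0,0],-1]
  ]
}}

```text
clock: 19.7
tcp_pos: [0.42, -0.1347, 0.0584]
orientation: [0.0, -0.023, 1.0, 0.0]
wrist_force: [-0.2, 1.7, 4.3]
finger_gap: 0.0424
```

```bash
python3 -c "
from h import *
print(env.get_state()['tcp_pos'])
c=grab('wrist','w18');grab('scene','s18')
a=cv2.imread('pics/w18.png');b=cv2.resize(cv2.imread('pics/s18.png')[100:190,180:300],(490,384))
cv2.imwrite('pics/x18.png',cv2.resize(np.hstack([a,b]),None,fx=.79,fy=.79))"
```

```text
[ 0.41996959 -0.13465244  0.05842977]
```

View pics/x18.png

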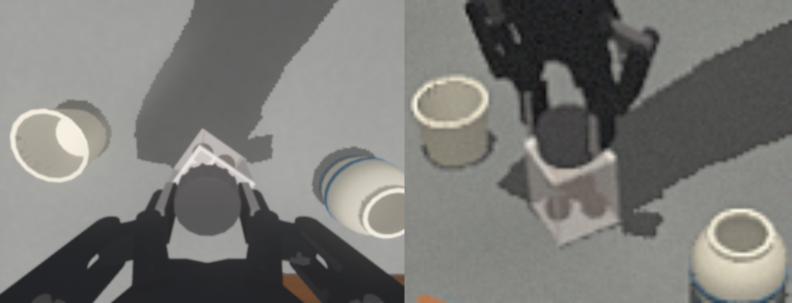

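Request:
{"api": "move_arm", "payload": {
  "commands": [
    [[0,0,0.2],[0,0,0],-1],
    [[0,0,0.4],[0,0,0],-1],
    [[0,0,0.6],[0,0,0],-1],
    [[0,0,0.6],[0,0,0],-1],
    [[0,0,0.2],[0,0,0],-1]
  ]
}}

```text
clock: 20.3
tcp_pos: [0.4209, -0.1354, 0.1403]
orientation: [0.001, -0.023, 1.0, -0.001]
wrist_force: [0.9, 0.4, -0.4]
finger_gap: 0.0423
```

Request:
{"api": "move_arm", "payload": {
  "commands": [
    [[0.5,0.3,0],[0,0,0.4],-1],
    [[0.7,0.5,0],[0,0,0.7],-1],
    [[0.7,0.5,0],[0,0,0.7],-1],
    [[0.7,0.5,0],[0,0,0.7],-1],
    [[0.7,0.5,0],[0,0,0.7],-1]
  ]
}}

```text
clock: 20.8
tcp_pos: [0.5523, -0.0417, 0.1372]
orientation: [-0.001, -0.246, 0.969, 0.0]
wrist_force: [0.2, -0.6, -1.1]
finger_gap: 0.0424
```

Request:
{"api": "move_arm", "payload": {
  "commands": [
    [[0.7,0.5,0],[0,0,0.7],-1],
    [[0.6,0.5,0],[0,0,0.5],-1],
    [[0.37,0.37,0],[0,0,0],-1],
    [[0,0,0],[0,0,0],-1],
    [[0,0,0],[0,0,0],-1]
  ]
}}

```text
clock: 21.3
tcp_pos: [0.6179, 0.0124, 0.1369]
orientation: [-0.001, -0.325, 0.946, 0.0]
wrist_force: [0.1, -0.1, -1.8]
finger_gap: 0.0425
```

```bash
python3 -c "
from h import *
print(env.get_state()['tcp_pos'])
c=grab('wrist','w19');grab('scene','s19')
a=cv2.imread('pics/w19.png');b=cv2.resize(cv2.imread('pics/s19.png')[110:310,120:360],(490,384))
cv2.imwrite('pics/x19.png',cv2.resize(np.hstack([a,b]),None,fx=.79,fy=.79))"
```

```text
[0.61789496 0.01237287 0.13686234]
```

View pics/x19.png

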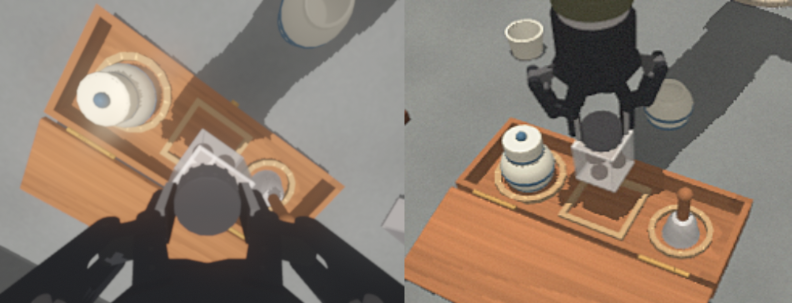

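Request:
{"api": "move_arm", "payload": {
  "commands": [
    [[0.03,0,-0.3],[0,0,0],-1],
    [[0,0,-0.4],[0,0,0],-1],
    [[0,0,-0.4],[0,0,0],-1],
    [[0,0,-0.3],[0,0,0],-1],
    [[0,0,0],[0,0,0],-1]
  ]
}}

```text
clock: 21.9
tcp_pos: [0.6177, 0.0118, 0.0797]
orientation: [-0.002, -0.324, 0.946, 0.001]
wrist_force: [-0.3, 0.5, -1.8]
finger_gap: 0.0425
```

```bash
python3 -c "
from h import *
print(env.get_state()['tcp_pos'])
c=grab('wrist','w20');grab('scene','s20')
a=cv2.imread('pics/w20.png');b=cv2.resize(cv2.imread('pics/s20.png')[160:290,190:340],(443,384))
cv2.imwrite('pics/x20.png',cv2.resize(np.hstack([a,b]),None,fx=.8,fy=.8))"
```

```text
[0.61774037 0.0118152  0.07968281]
```

View pics/x20.png

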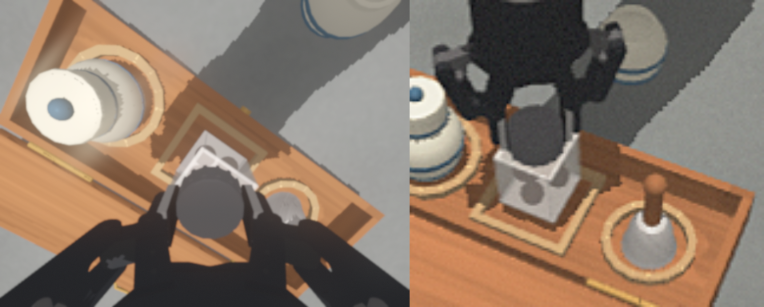

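Request:
{"api": "move_arm", "payload": {
  "commands": [
    [[0,0,-0.12],[0,0,0],-1],
    [[0,0,-0.1],[0,0,0],-1],
    [[0,0,-0.07],[0,0,0],-1],
    [[0,0,0],[0,0,0],-1],
    [[0,0,0],[0,0,0],-1]
  ]
}}

```text
clock: 22.5
tcp_pos: [0.6198, 0.0122, 0.0705]
orientation: [-0.0, -0.324, 0.946, 0.0]
wrist_force: [-0.0, -0.2, -0.7]
finger_gap: 0.0423
```

Request:
{"api": "move_arm", "payload": {
  "commands": [
    [[0,0,-0.06],[0,0,0],-1],
    [[0,0,-0.04],[0,0,0],-1],
    [[0,0,0],[0,0,0],-1],
    [[0,0,0],[0,0,0],-1]
  ]
}}

```text
clock: 22.9
tcp_pos: [0.6198, 0.0121, 0.0666]
orientation: [0.0, -0.324, 0.946, -0.0]
wrist_force: [-0.1, -0.5, -1.1]
finger_gap: 0.0424
```

Request:
{"api": "move_arm", "payload": {
  "commands": [
    [[0,0,-0.025],[0,0,0],-1],
    [[0,0,0],[0,0,0],-1],
    [[0,0,0],[0,0,0],-1]
  ]
}}

```text
clock: 23.2
tcp_pos: [0.6201, 0.0123, 0.0665]
orientation: [0.001, -0.324, 0.946, -0.0]
wrist_force: [-1.5, 0.7, 5.8]
finger_gap: 0.0423
```

Floor contact. Release and rise.

Request:
{"api": "move_arm", "payload": {
  "commands": [
    [[0,0,0],[0,0,0],0.15],
    [[0,0,0],[0,0,0],0.4],
    [[0,0,0],[0,0,0],0.7],
    [[0,0,0],[0,0,0],0.85],
    [[0,0,0],[0,0,0],0.85]
  ]
}}

```text
clock: 23.7
tcp_pos: [0.6197, 0.0121, 0.0653]
orientation: [-0.0, -0.324, 0.946, 0.0]
wrist_force: [0.0, -0.8, 0.1]
finger_gap: 0.0791
```

Request:
{"api": "move_arm", "payload": {
  "commands": [
    [[0,0,0.3],[0,0,0],0.85],
    [[0,0,0.6],[0,0,0],0.85],
    [[0,0,0.8],[0,0,0],0.85],
    [[0,0,0.8],[0,0,0],0.85],
    [[0,0,0.8],[0,0,0],0.85]
  ]
}}

```text
clock: 24.2
tcp_pos: [0.6197, 0.0122, 0.1998]
orientation: [0.0, -0.324, 0.946, -0.0]
wrist_force: [0.2, -0.2, 0.3]
finger_gap: 0.0787
```

Request:
{"api": "move_arm", "payload": {
  "commands": [
    [[-0.8,-0.9,0.5],[0,0,0],1],
    [[-0.8,-0.9,0],[0,0,0],1],
    [[-0.8,-0.9,0],[0,0,0],1],
    [[-0.5,-0.9,0],[0,0,0],1],
    [[0,-0.9,0],[0,0,0],1]
  ]
}}

```text
clock: 24.7
tcp_pos: [0.5026, -0.1671, 0.2185]
orientation: [0.0, -0.324, 0.946, -0.0]
wrist_force: [2.0, 0.2, 0.3]
finger_gap: 0.0854
```

Request:
{"api": "move_arm", "payload": {
  "commands": [
    [[0,-0.9,0],[0,0,0],1],
    [[0,-0.9,0],[0,0,0],1],
    [[0,-0.6,0],[0,0,0],1],
    [[0,0,0],[0,0,0],1],
    [[0,0,0],[0,0,0],1]
  ]
}}

```text
clock: 25.2
tcp_pos: [0.5049, -0.2626, 0.2172]
orientation: [0.0, -0.324, 0.946, 0.0]
wrist_force: [0.2, 0.1, -0.6]
finger_gap: 0.0853
```

```bash
python3 -c "
from h import *
c=grab('top','t21');grab('scene','s21')
a=cv2.resize(cv2.imread('pics/t21.png')[80:270,90:410],(790,470));b=cv2.imread('pics/s21.png')
cv2.imwrite('pics/x21.png',a);cv2.imwrite('pics/x22.png',cv2.resize(b[100:340,110:450],None,fx=2.3,fy=2.3))"
```

```text
(no output)
```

View pics/x21.png

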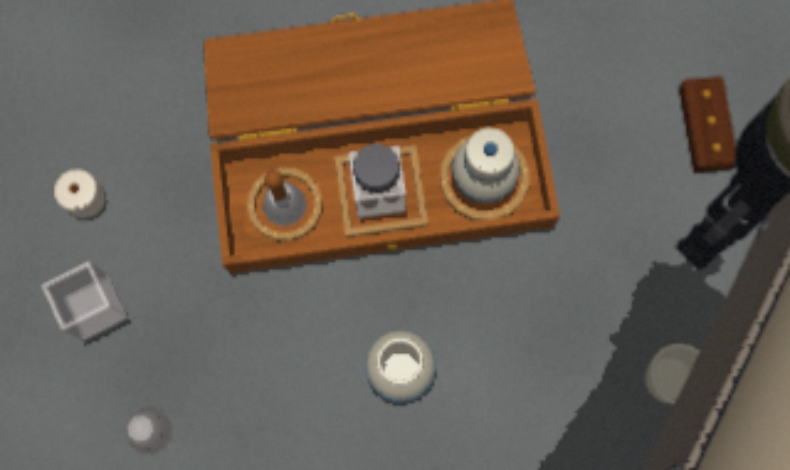

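View pics/x22.png

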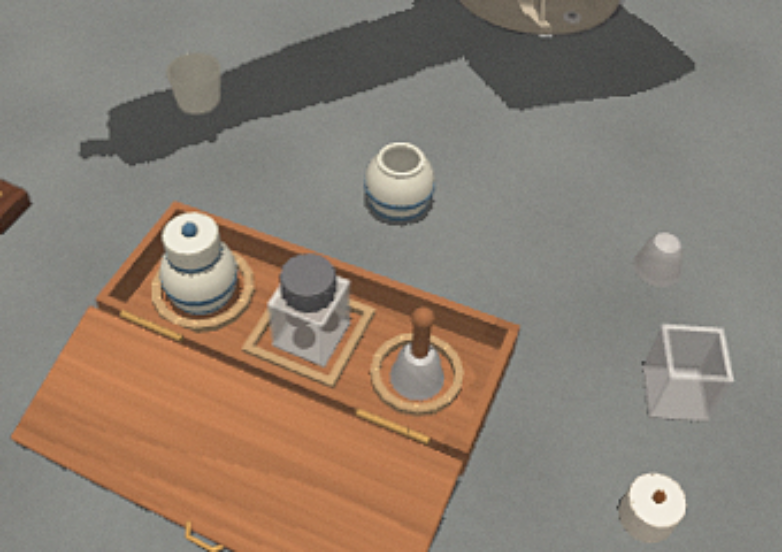

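Both views show all three pieces upright inside their holders. The look-alikes are where they started: the open jar is at about (252,229) in the top view, against (252,228) before. Handing in.

```bash
python3 -c "
from h import *
print(job.hand_in(), env.get_state()['clock'])"
```

```text
the job is handed in; nothing more can be done
the job is handed in; nothing more can be done
```

All three complete pieces are packed and the job is handed in, at about 25 s on the robot clock. The jar went into the large ring, then the bell into the small ring, then the canister into the square frame, turned about 35° to sit square. I lowered each one until the wrist force showed floor contact before opening the gripper.

- **Last checks:** the final top and scene pictures show all three upright inside their holders. The look-alikes are standing, and the arm is clear of everything. I compared only the open jar's position in pixels, and it had not moved. The bare bell and open canister I checked only by eye.
- **One failed grasp:** my first try on the jar was too high. The fingers closed on the button, and the tips rested on the lid at about 6 N; the jar stayed standing.
- **A figure that disagreed:** the fingertips sat roughly 25 mm farther back than the stated 19 mm ahead of the TCP, judging by that contact and the wrist pictures. I gripped lower from then on, and the remaining grasps worked first time.

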